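# Seat the specimen puck and give the two-button start

## Task

Push the dark round resin puck along the bench into the nest at the front of the grey start station until it is fully home against the station's front face. Then press both round push buttons on top of the station down together, one fingertip on each, hold them well down for at least three seconds, and let both spring up. Only push and press: the puck must stay flat on the bench, never lifted, neither button may be worked before the puck is home or without the other, and the other things on the bench are to be left where they are.

Things in the scene. Friction and masses are not known exactly. Their poses are not given: they have to be found in the camera images.
- station: Start station, fixed: low grey box, 80 mm deep (its x), 130 mm wide (its y), 40 mm high, aluminium top plate. Origin: centre of its underside, on the bench; x points away from the nest, y left, z up; yaw within 20 degrees of facing the robot. The nest is at its front (-x) face, x = -40 mm, which is the nest's back stop.
- nest (a point): Where the centre of the puck lies when fully home: station x = -60 mm, y = 0, 11 mm above the bench; axes as the station. Two cheeks 16 mm high, 6 mm thick, 50 mm apart inside, run from the front face out to station x = -66 mm on either side; no floor, the nest is open to -x. Home means within 3.5 mm along x; sideways play is 5 mm either way.
- puck_center (a point): Centre of the loose dark brown resin puck, a cylinder 40 mm in diameter and 22 mm high, lying flat on the bench 11 mm below this point; about 0.06 kg. It starts 65 to 95 mm in front of its home place and up to 40 mm to either side of the centre line of the nest.
- button_left_top (a point): Centre of the top face of the left (station +y) black push button, a flat round cap 28 mm in diameter on top of the station; moves down with the cap, z up. The two buttons stand 58 mm apart between centres along the station y, 4 mm to the nest side of its middle.
- button_right_top (a point): The same for the right (station -y) button, alike in size.
- button_left (a joint): Travel of the left button: 0 up, grows as it is pressed straight down, 0.009 m at its stop; a spring pushes it back, 1.5 N at first, 5 N at full travel; the cap stands 13 mm above its round collar (44 mm across), its top 65 mm above the bench when up. It counts as down beyond 0.005 m.
- button_right (a joint): The same for the right button.
- vial: Bystander, loose, to be left alone (no more than 15 mm from its start): white sample vial with a dark screw cap, 28 mm across, 66 mm high, standing. Origin: centre of its underside.
- weight: Bystander, loose, to be left alone (no more than 15 mm from its start): brass weight with a knob, 31 mm across, 47 mm high, standing. Origin: centre of its underside.
- stopper: Bystander, loose, to be left alone (no more than 15 mm from its start): red rubber stopper, 30 mm across, 27 mm high. Origin: centre of its underside.
- flange: Bystander, loose, to be left alone (no more than 15 mm from its start): pale metal blank flange, a flat disc 40 mm across, 10 mm high. Origin: centre of its underside.
- tape: Bystander, loose, to be left alone (no more than 15 mm from its start): yellow tape roll, 64 mm across, 18 mm high, lying flat. Origin: centre of its underside.
- notes: Bystander, loose, to be left alone (no more than 15 mm from its start): dark notepad 70 x 110 x 12 mm, long along its y. Origin: centre of its underside.
- pen_black: Bystander, loose, to be left alone (no more than 15 mm from its start): black marker 137 mm long (its x), 17 mm thick, lying. Origin: centre of its underside.
- puck: The same puck; origin at the centre of its underside, z up when it lies flat.
There are look-alikes about, which are no part of the job. What is shaped like the puck but blue is not meant.

How it is judged:
By the outcome, as a careful person would: the job done as asked, in the order asked, and still so for the second after the job is handed in, with the robot touching nothing.
It also fails if it takes over 56 s, if anything falls off the work surface, if the arm or the gripper's body presses on something with over 40 N, if the wrist force passes 120 N, or if a joint passes its speed limit or range.

## Robot

A 7-joint arm with a two-finger parallel gripper is mounted at the origin on a cart in front of the work surface, level with it; the furniture and walls round the work are solid. World frame = base frame: x ahead of the robot, y to its left, z up, the work surface at z = 0. Lengths are in m, angles in rad, forces in N, time in s.
With the tool pointing down it reaches from about 0.425 to 0.925 m from the base axis. Payload 6.8 kg.
Tool frame: the origin (TCP) lies at the very end of the fingers, on their centre line; the grasp point (between the pads) lies 19 mm behind it; z points along the fingers, x is the direction in which the jaws open and shut, and the axes are right-handed (so a half turn about z gives the same grasp; the last joint's range is limited). The gripper opens to 85 mm and grips with 20 to 120 N. Pads are 22 mm wide; open, the fingers measure 114 mm over their backs; the gripper's body (76 mm by 85 mm) begins 54 mm behind the grasp point. The pads swing forward as they close: fully open they stand 13 mm farther back than shut.
Start: joints at [-1.34, 0.477, 0.022, 1.555, -0.011, 1.109, -0.083], TCP at [0.224, 0.637, 0.231] pointing down, gripper open.
Joint ranges: [-2.96, 2.96], [-0.34, 2.1], [-1.41, 1.46], [0.24, 2.44], [-1.37, 4.51], [0.17, 1.92], [-2.96, 2.96]. Speed limits (rad/s): [2.39, 2.39, 3.14, 3.14, 3.14, 3.14, 3.14].

## Interface

Orientations are given as a rotation vector (axis times angle).
In Python, from bench import get_obs, imaging, hand_in gives the robot as it stands.
- The arm moves only by the tool send_rows, never from a script. Its argument "motion" is a list of rows, each an object with "dp": the shift along the world's x, y, z in m, a list of three; "rot": the turn, a rotation vector about the world's x, y, z in rad, a list of three; "grip": the finger opening in m, from 0 to 0.0854. In form: [{"dp": [dx, dy, dz], "rot": [ax, ay, az], "grip": grip}, ...]. A call has 1 to 20 rows; each row shifts and turns the pose as measured when the row begins; what a row does not reach is not made up. A row lasts 1/8 s, in which the tool goes at most 62.5 mm and 10.7 degrees, less where a joint would pass 70% of its speed; a pose out of reach is approached as far as the arm can. A call is refused whole if a number of a shift passes 0.0625 or a number of a turn 0.188, either way. A call with a gripper value outside its range is refused whole. The fingers move at their own pace and stop on an object; "grip_force" is the grip in N (left out, the last holds). Time passes only in rows, so rows that do not move let the fingers close. It gives the time, the measured TCP pose, the force and the opening at its end, in the units of the state.
- get_obs(): the state, without advancing time (a new reading comes with each control period).
- imaging.grab_frame(name): name is "side" or "top" or "wrist"; returns a dict with "img" (400x640x3 uint8, red, green, blue), "fx", "fy", "cx", "cy" (pixels), "R" (3x3) and "t" (3): a world point X has camera coordinates R X + t. Camera axes: x right, y down, z forward; pixel columns grow to the right and rows downward; lengths in m; the calibration is good to about 2 mm. The wrist camera is an equidistant fisheye: a pixel r from the principal point sees the ray r / f radians off the axis. A picture is of the moment at which its call begins. There is no depth.
- hand_in(): hands the job in, once; it reports no verdict.
The state is a dict: "clock": time; "joints": joint angles; "qvel": joint speeds; "tau": joint torques, N m; "tcp_pos": TCP position; "orientation": TCP orientation; "contact_force": force on the tool from outside, world axes, zero at the start; "moment": the same for the moment, N m; "grip_width": finger opening in m.
Only numpy, scipy, OpenCV 4.12 (cv2) and the standard library are available. Lean on these libraries where they do the work, as an engineer would, in place of code of your own. Each camera call takes 0.05 s, during which the arm holds its last target. There are 200 camera calls.

## Working session

There is one attempt and no reset: what is moved stays moved. The work goes in short steps, Python scripts to look and compute and a tool call to move; the robot and the scene stay as the last step left them, time stands still between calls to the robot, and variables do not carry over. Pictures are saved under pics/ and viewed, about 8 in all and at most 12, crops included, and the job is handed in when it is done.

Besides the shell and the picture viewer there is one more tool, called after "Call:" in YAML: its name, and indented under it one key for each argument. send_rows: Moves the arm, as the interface text tells. Its arguments: {"type":"object","properties":{"motion":{"type":"array","items":{"type":"object","properties":{"dp":{"type":"array","items":{"type":"number"}},"rot":{"type":"array","items":{"type":"number"}},"grip":{"type":"number"}}}},"grip_force":{"type":"number"}},"required":["motion"]}

```bash
mkdir -p pics; ls; python3 - <<'E'
from bench import get_obs, imaging
import cv2, pickle
o=get_obs(); print({k:o[k] for k in('clock','tcp_pos','orientation','contact_force','grip_width')})
for n in('top','side'):
    f=imaging.grab_frame(n); pickle.dump(f,open(n+'.pkl','wb')); cv2.imwrite(f'pics/{n}0.png',f['img'][:,:,::-1])
    print(n,f['fx'],f['cx'],f['cy'],f['R'],f['t'])
E
```

```text
pics
{'clock': 0.0, 'tcp_pos': array([0.2241632 , 0.63605111, 0.2303143 ]), 'orientation': array([ 2.56314776e+00,  1.81448635e+00, -2.24022529e-03]), 'contact_force': array([-0.14668417,  0.40997893, -0.37005281]), 'grip_width': 0.08564565178106805}
top 377.046995558639 319.60181312452346 202.05848922494283 [[ 0.01375426 -0.99985899 -0.00963456]
 [-0.99450079 -0.01267881 -0.10395873]
 [ 0.10382192  0.01101145 -0.99453495]] [-0.02521973  0.57851627  0.98459806]
side 513.1058293616591 317.5080067685446 199.82744292465858 [[-0.8618496  -0.50709141 -0.00857747]
 [-0.17837077  0.3189033  -0.93085152]
 [ 0.47476219 -0.80072404 -0.36529696]] [0.48837534 0.15949482 1.20104147]
```

View pics/top0.png

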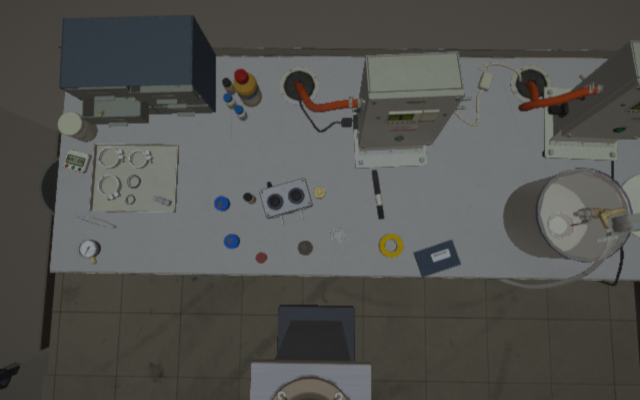

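View pics/side0.png

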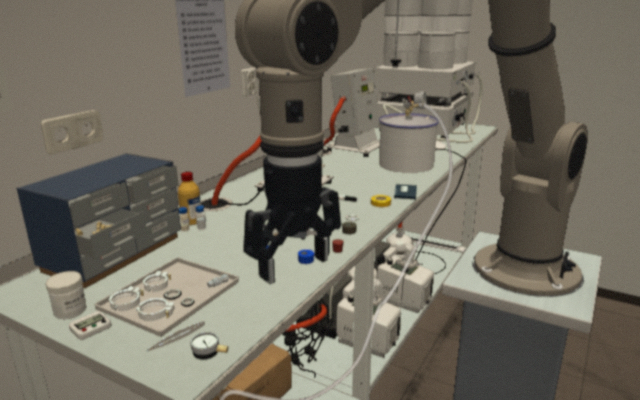

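The top view shows the station at about (286,199), with its buttons at (275,202) and (296,196). A dark brown disc lies at (305,247). Candidates for the puck are the brown disc (305,247), the blue discs (222,203) and (232,241), and the small red stopper (261,257). Only the brown one fits, so I'll confirm it in an enlarged crop.

```bash
cat > h.py <<'E'
import numpy as np,cv2,pickle
def ray(f,u,v,z):
    d=np.array([(u-f['cx'])/f['fx'],(v-f['cy'])/f['fy'],1.]); R=np.array(f['R']);t=np.array(f['t'])
    c=-R.T@t; w=R.T@d; return c+w*(z-c[2])/w[2]
def proj(f,X):
    p=np.array(f['R'])@X+f['t']; return f['cx']+f['fx']*p[0]/p[2], f['cy']+f['fy']*p[1]/p[2]
E
python3 - <<'E'
from h import *
f=pickle.load(open('top.pkl','rb')); im=f['img']
c=cv2.resize(im[165:275,205:345],None,fx=5.7,fy=5.4,interpolation=cv2.INTER_CUBIC); cv2.imwrite('pics/crop0.png',c[:,:,::-1])
g=im.max(axis=2).astype(int)
for name,(x0,y0,x1,y1),th,z in [('puck',(292,236,318,260),95,.015),('btns',(262,180,310,216),75,.06)]:
    m=(g[y0:y1,x0:x1]<th).astype(np.uint8); n,l,s,ce=cv2.connectedComponentsWithStats(m)
    for i in range(1,n):
        if s[i,4]>15: print(name,s[i],ce[i]+[x0,y0],ray(f,*(ce[i]+[x0,y0]),z).round(4))
E
```

```text
puck [  6   5  15  15 180] [304.84444444 247.61111111] [0.4563 0.0207 0.015 ]
btns [ 5  2  5  6 26] [268.73076923 184.46153846] [0.6204 0.1164 0.06  ]
btns [ 27   8  15  16 193] [295.93782383 195.4611399 ] [0.5922 0.0443 0.06  ]
btns [  5  14  16  16 192] [274.9375     201.40104167] [0.5759 0.0989 0.06  ]
btns [20 29 16  6 25] [289.56 211.68] [0.5495 0.0601 0.06  ]
```

View pics/crop0.png

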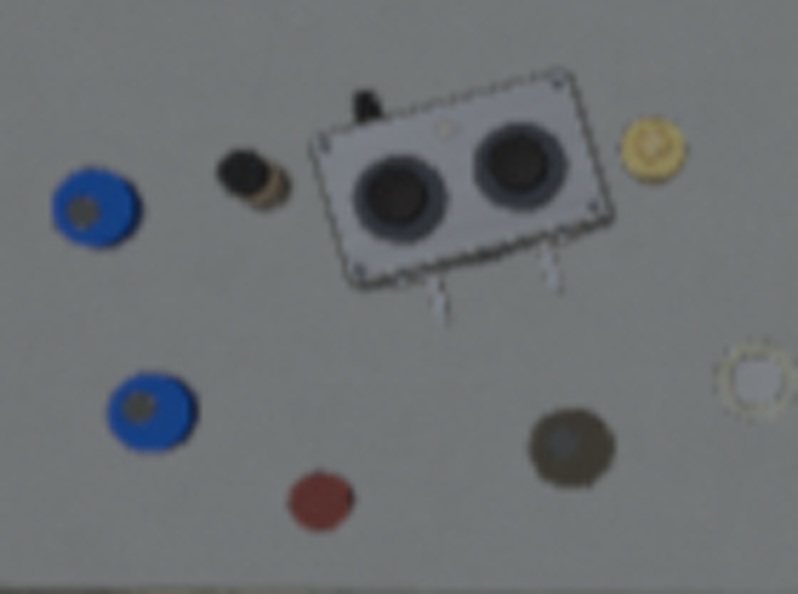

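The crop confirms it: the brown puck is at crop (570,447), which is world (0.456, 0.021). The station yaw is about 16.6°, with its button caps at crop (398,194) and (519,162). They measure 57 mm apart against the nominal 58. That puts the nest near (0.530, 0.056), so the puck starts 81 mm in front and 12 mm to the right, within the stated range. I'm moving to a point high behind the puck, jaws along station y.

Call:
send_rows:
  motion:
    - {"dp": [0.0145, -0.045, -0.003], "rot": [0, 0, 0.045], "grip": 0.024}
    - {"dp": [0.0145, -0.045, -0.003], "rot": [0, 0, 0.045], "grip": 0.024}
    - {"dp": [0.0145, -0.045, -0.003], "rot": [0, 0, 0.045], "grip": 0.024}
    - {"dp": [0.0145, -0.045, -0.003], "rot": [0, 0, 0.045], "grip": 0.024}
    - {"dp": [0.0145, -0.045, -0.003], "rot": [0, 0, 0.045], "grip": 0.024}
    - {"dp": [0.0145, -0.045, -0.003], "rot": [0, 0, 0.045], "grip": 0.024}
    - {"dp": [0.0145, -0.045, -0.003], "rot": [0, 0, 0.045], "grip": 0.024}
    - {"dp": [0.0145, -0.045, -0.003], "rot": [0, 0, 0.045], "grip": 0.024}
    - {"dp": [0.0145, -0.045, -0.003], "rot": [0, 0, 0.045], "grip": 0.024}
    - {"dp": [0.0145, -0.045, -0.003], "rot": [0, 0, 0.045], "grip": 0.024}
    - {"dp": [0.0145, -0.045, -0.003], "rot": [0, 0, 0.045], "grip": 0.024}
    - {"dp": [0.0145, -0.045, -0.003], "rot": [0, 0, 0.045], "grip": 0.024}
    - {"dp": [0.0145, -0.045, -0.003], "rot": [0, 0, 0.045], "grip": 0.024}
    - {"dp": [0.0145, -0.045, -0.003], "rot": [0, 0, 0.045], "grip": 0.024}

```text
clock: 1.85
tcp_pos: [0.4269, -0.0134, 0.1838]
orientation: [1.839, 2.544, -0.006]
contact_force: [0.7, 1.4, -0.3]
grip_width: 0.0243
```

Call:
send_rows:
  motion:
    - {"dp": [-0.001, 0.023, -0.03], "rot": [0, 0, -0.03], "grip": 0.024}
    - {"dp": [0, 0.002, -0.03], "rot": [0, 0, 0], "grip": 0.024}
    - {"dp": [0, 0, 0], "rot": [0, 0, 0], "grip": 0.024}

```text
clock: 2.22
tcp_pos: [0.4269, 0.0074, 0.1227]
orientation: [1.888, 2.506, -0.005]
contact_force: [0.3, -0.1, -0.2]
grip_width: 0.0243
```

```bash
python3 - <<'E'
from bench import get_obs, imaging
import cv2, pickle
o=get_obs(); print(o['tcp_pos'],o['orientation'],o['contact_force'])
a=[]
f=imaging.grab_frame('wrist'); pickle.dump(f,open('wrist.pkl','wb')); cv2.imwrite('pics/w1.png',f['img'][:,:,::-1])
print(f['fx'],f['cx'],f['cy'],f['R'],f['t'])
E
```

```text
[0.42686894 0.0074242  0.1227301 ] [ 1.88773898  2.50550467 -0.00543023] [ 0.25169501 -0.08065473 -0.17641927]
309.70691628693146 318.62498792540896 202.2272108211818 [[-0.27550453  0.96128239 -0.00578026]
 [ 0.90858489  0.26235579  0.32502759]
 [ 0.31395978  0.08429471 -0.94568687]] [ 0.11123202 -0.39596862  0.14411243]
```

View pics/w1.png

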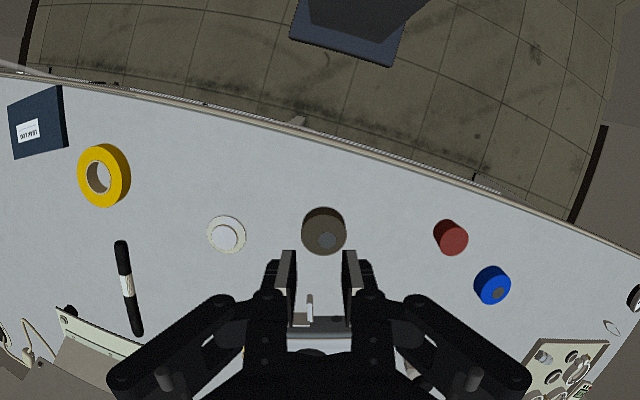

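The wrist view shows the puck at (324,231), lined up between the fingertips at (290,252) and (350,252). The flange is at (227,235) and the stopper at (451,237). I'll refine the puck and station positions using the fisheye model.

```bash
cat >> h.py <<'E'
def fray(f,u,v,z):
    x,y=(u-f['cx'])/f['fx'],(v-f['cy'])/f['fy']; r=np.hypot(x,y)
    d=np.array([x/r*np.sin(r),y/r*np.sin(r),np.cos(r)]) if r else np.array([0,0,1.])
    R=np.array(f['R']);c=-R.T@np.array(f['t']); w=R.T@d; return c+w*(z-c[2])/w[2]
def fproj(f,X):
    p=np.array(f['R'])@np.array(X)+f['t']; r=np.hypot(p[0],p[1]); k=np.arctan2(r,p[2])/r
    return np.array([f['cx']+f['fx']*k*p[0],f['cy']+f['fy']*k*p[1]])
E
python3 - <<'E'
from h import *
f=pickle.load(open('wrist.pkl','rb')); im=f['img'].astype(int)
x0,y0,x1,y1=295,200,355,262
m=((im[y0:y1,x0:x1].max(axis=2)<115)).astype(np.uint8)
n,l,s,ce=cv2.connectedComponentsWithStats(m)
for i in range(1,n):
    if s[i,4]>100:
        print(s[i],ce[i]+[x0,y0],[fray(f,*(ce[i]+[x0,y0]),z).round(4) for z in(.011,.015,.022)])
for X in [(.456,.021,.022),(.436,.021,.022),(.476,.021,.022)]: print(fproj(f,X))
E
```

```text
[   6    7   46   49 1806] [323.24750831 230.8820598 ] [array([0.4548, 0.019 , 0.011 ]), array([0.4531, 0.0185, 0.015 ]), array([0.45  , 0.0175, 0.022 ])]
[ 47  50  13  12 156] [348.  255.5] [array([0.4728, 0.0485, 0.011 ]), array([0.4708, 0.0475, 0.015 ]), array([0.4673, 0.0457, 0.022 ])]
[325.13203124 237.86276755]
[331.81433204 217.37948301]
[318.79425443 257.12571947]
```

Call:
send_rows:
  motion:
    - {"dp": [-0.004, 0.004, 0], "rot": [0, 0, 0], "grip": 0.024}
    - {"dp": [0, 0, -0.03], "rot": [0, 0, 0], "grip": 0.024}
    - {"dp": [0, 0, -0.03], "rot": [0, 0, 0], "grip": 0.024}
    - {"dp": [0, 0, -0.02], "rot": [0, 0, 0], "grip": 0.024}
    - {"dp": [0, 0, 0], "rot": [0, 0, 0], "grip": 0.024}

```text
clock: 2.9
tcp_pos: [0.4276, 0.0145, 0.0476]
orientation: [1.881, 2.502, 0.013]
contact_force: [0.6, -0.4, 1.2]
grip_width: 0.024
```

```bash
python3 - <<'E'
from bench import get_obs, imaging
import cv2
from h import *
o=get_obs(); print(o['tcp_pos'],o['orientation'],o['contact_force'])
f=imaging.grab_frame('wrist'); cv2.imwrite('pics/w2.png',f['img'][120:340,170:470,::-1])
E
```

```text
[0.42756754 0.01454308 0.0475962 ] [1.8808398  2.50167978 0.01300033] [ 0.60857498 -0.43256388  1.24251084]
```

View pics/w2.png

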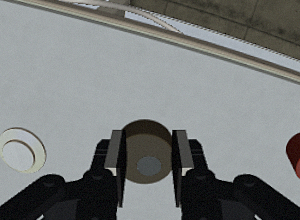

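The arm is at its inner reach limit and its x drifted forward by about 4 mm. I'll tilt the tool slightly, tips towards the base, to get behind the puck.

Call:
send_rows:
  motion:
    - {"dp": [0, 0, 0], "rot": [-0.015, 0.05, 0], "grip": 0.028}
    - {"dp": [-0.004, -0.004, 0], "rot": [-0.015, 0.05, 0], "grip": 0.028}
    - {"dp": [-0.003, -0.003, 0], "rot": [0, 0, 0], "grip": 0.028}
    - {"dp": [0, 0, 0], "rot": [0, 0, 0], "grip": 0.028}

```text
clock: 3.45
tcp_pos: [0.4236, 0.0083, 0.0532]
orientation: [-1.859, -2.473, 0.108]
contact_force: [-0.3, 0.5, -0.5]
grip_width: 0.0285
```

Call:
send_rows:
  motion:
    - {"dp": [-0.002, 0.001, -0.015], "rot": [0, 0, 0], "grip": 0.028}
    - {"dp": [0, 0, -0.015], "rot": [0, 0, 0], "grip": 0.028}
    - {"dp": [0, 0, -0.01], "rot": [0, 0, 0], "grip": 0.028}
    - {"dp": [0, 0, 0], "rot": [0, 0, 0], "grip": 0.028}

```text
clock: 3.95
tcp_pos: [0.422, 0.0096, 0.0129]
orientation: [-1.861, -2.475, 0.102]
contact_force: [0.8, -0.2, -0.1]
grip_width: 0.0279
```

Call:
send_rows:
  motion:
    - {"dp": [0.004, 0.001, -0.004], "rot": [0, 0, 0], "grip": 0.028}
    - {"dp": [0.005, 0.002, 0], "rot": [0, 0, 0], "grip": 0.028}
    - {"dp": [0.006, 0.003, 0], "rot": [0, 0, 0], "grip": 0.028}
    - {"dp": [0.006, 0.003, 0], "rot": [0, 0, 0], "grip": 0.028}
    - {"dp": [0.006, 0.003, 0], "rot": [0, 0, 0], "grip": 0.028}
    - {"dp": [0.006, 0.003, 0], "rot": [0, 0, 0], "grip": 0.028}
    - {"dp": [0.006, 0.003, 0], "rot": [0, 0, 0], "grip": 0.028}
    - {"dp": [0.006, 0.003, 0], "rot": [0, 0, 0], "grip": 0.028}
    - {"dp": [0.005, 0.003, 0], "rot": [0, 0, 0], "grip": 0.028}
    - {"dp": [0, 0, 0], "rot": [0, 0, 0], "grip": 0.028}

```text
clock: 5.2
tcp_pos: [0.4769, 0.0357, 0.0093]
orientation: [-1.861, -2.476, 0.1]
contact_force: [-0.0, -0.0, -0.1]
grip_width: 0.0282
```

```bash
python3 - <<'E'
from bench import get_obs, imaging
import cv2
from h import *
o=get_obs(); print(o['tcp_pos'],o['orientation'],o['contact_force'])
s=imaging.grab_frame('side'); t=imaging.grab_frame('top')
a=cv2.resize(s['img'][180:280,250:400],(600,400),interpolation=3); b=cv2.resize(t['img'][165:275,240:340],(440,484),interpolation=3)[:400]
cv2.imwrite('pics/p3.png',np.hstack([a[:,:400],b[:,:400]])[:,:,::-1])
E
```

```text
[0.47693583 0.03572381 0.00934144] [-1.86141807 -2.47647299  0.09990128] [-0.01700739 -0.0251955  -0.0860086 ]
```

View pics/p3.png

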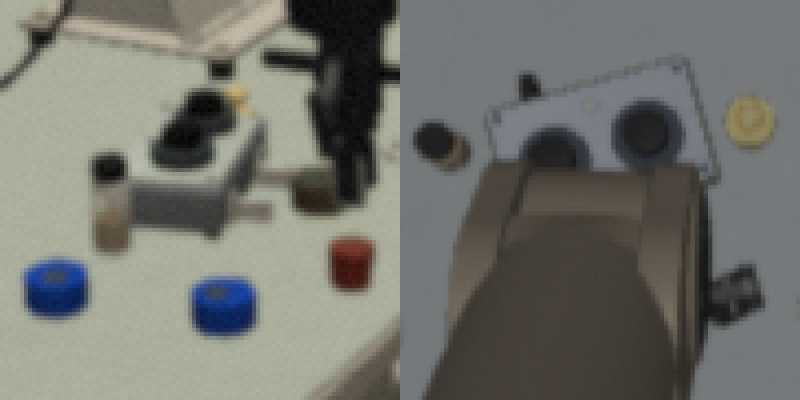

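The side view shows the puck upright at crop (315,190), just outside the cheeks and touching the fingers. I'll push it on into the nest.

Call:
send_rows:
  motion:
    - {"dp": [0.0035, 0.0022, 0], "rot": [0, 0, 0], "grip": 0.028}
    - {"dp": [0.0035, 0.0022, 0], "rot": [0, 0, 0], "grip": 0.028}
    - {"dp": [0.0035, 0.0022, 0], "rot": [0, 0, 0], "grip": 0.028}
    - {"dp": [0.004, 0.002, 0], "rot": [0, 0, 0], "grip": 0.028}
    - {"dp": [0.004, 0.0012, 0], "rot": [0, 0, 0], "grip": 0.028}
    - {"dp": [0.003, 0.001, 0], "rot": [0, 0, 0], "grip": 0.028}

```text
clock: 6.05
tcp_pos: [0.4986, 0.0466, 0.0093]
orientation: [-1.862, -2.475, 0.102]
contact_force: [-0.5, 0.5, -0.1]
grip_width: 0.028
```

Call:
send_rows:
  motion:
    - {"dp": [0.002, 0.0006, 0], "rot": [0, 0, 0], "grip": 0.028}
    - {"dp": [0.002, 0.0006, 0], "rot": [0, 0, 0], "grip": 0.028}

```text
clock: 6.3
tcp_pos: [0.5028, 0.0478, 0.0092]
orientation: [-1.862, -2.475, 0.102]
contact_force: [-0.2, -0.3, 0.9]
grip_width: 0.0283
```

Call:
send_rows:
  motion:
    - {"dp": [0.0015, 0.0004, 0], "rot": [0, 0, 0], "grip": 0.028}

```text
clock: 6.42
tcp_pos: [0.5044, 0.0482, 0.0092]
orientation: [-1.862, -2.475, 0.102]
contact_force: [-0.5, -0.1, 0.5]
grip_width: 0.0282
```

Call:
send_rows:
  motion:
    - {"dp": [0.0015, 0.0004, 0], "rot": [0, 0, 0], "grip": 0.028}

```text
clock: 6.55
tcp_pos: [0.5059, 0.0486, 0.0092]
orientation: [-1.862, -2.475, 0.102]
contact_force: [0.2, 0.1, 0.7]
grip_width: 0.028
```

Call:
send_rows:
  motion:
    - {"dp": [0.0015, 0.0004, 0], "rot": [0, 0, 0], "grip": 0.028}

```text
clock: 6.68
tcp_pos: [0.5072, 0.049, 0.0092]
orientation: [-1.862, -2.474, 0.103]
contact_force: [-1.9, -0.8, 0.9]
grip_width: 0.028
```

Call:
send_rows:
  motion:
    - {"dp": [0.0015, 0.0004, 0], "rot": [0, 0, 0], "grip": 0.028}

```text
clock: 6.8
tcp_pos: [0.5074, 0.049, 0.009]
orientation: [-1.861, -2.472, 0.106]
contact_force: [-5.2, -1.9, 3.2]
grip_width: 0.0278
```

```bash
python3 - <<'E'
from bench import imaging
from h import *
s=imaging.grab_frame('side')
cv2.imwrite('pics/p4.png',cv2.resize(s['img'][190:250,265:365],(800,480),interpolation=3)[:,:,::-1])
E
```

```text
(no output)
```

View pics/p4.png

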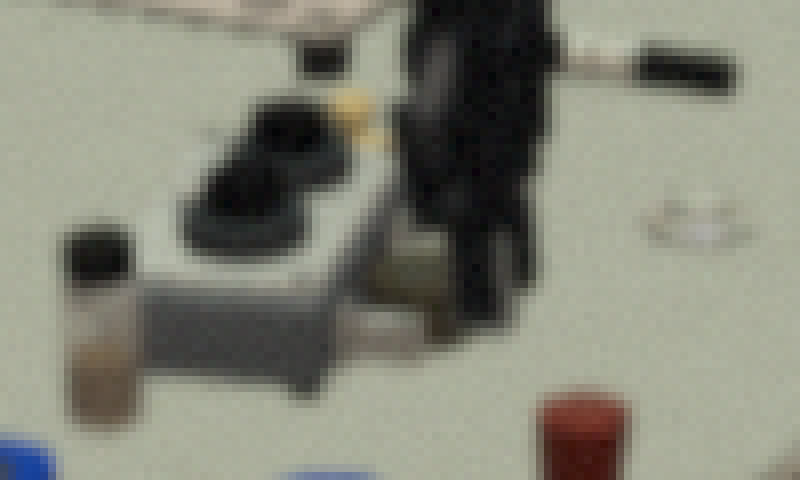

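Force rose to about 5.5 N at the stop, and the puck now sits between the cheeks. I'll push slightly harder once, back off, rise and check it.

Call:
send_rows:
  motion:
    - {"dp": [0.002, 0.0006, 0], "rot": [0, 0, 0], "grip": 0.028}

```text
clock: 6.98
tcp_pos: [0.5075, 0.0491, 0.0088]
orientation: [-1.859, -2.47, 0.11]
contact_force: [-7.2, -2.5, 6.2]
grip_width: 0.0277
```

Call:
send_rows:
  motion:
    - {"dp": [-0.005, -0.0015, 0], "rot": [0, 0, 0], "grip": 0.028}
    - {"dp": [-0.01, -0.003, 0], "rot": [0, 0, 0], "grip": 0.028}
    - {"dp": [-0.015, -0.004, 0], "rot": [0, 0, 0], "grip": 0.028}
    - {"dp": [-0.01, -0.003, 0.02], "rot": [0, 0, 0], "grip": 0.028}
    - {"dp": [0, 0, 0.04], "rot": [0, 0, 0], "grip": 0.03}
    - {"dp": [0, 0, 0.04], "rot": [0.015, -0.05, 0], "grip": 0.04}
    - {"dp": [0, 0, 0.03], "rot": [0.015, -0.05, 0], "grip": 0.048}
    - {"dp": [0.0, 0, 0], "rot": [0, 0, 0], "grip": 0.048}

```text
clock: 7.98
tcp_pos: [0.4624, 0.0362, 0.1417]
orientation: [1.88, 2.496, 0.029]
contact_force: [0.1, 0.4, 0.1]
grip_width: 0.0479
```

```bash
python3 - <<'E'
from bench import get_obs, imaging
from h import *
o=get_obs(); print(o['tcp_pos'],o['orientation'],o['contact_force'],o['grip_width'])
s=imaging.grab_frame('side'); f=imaging.grab_frame('wrist'); pickle.dump(f,open('wrist.pkl','wb'));pickle.dump(s,open('side.pkl','wb'))
a=cv2.resize(s['img'][190:250,265:365],(500,300),interpolation=3); b=cv2.resize(f['img'][150:400,160:480],(500,390))
cv2.imwrite('pics/p5.png',np.vstack([a,b])[:600,:,::-1] if 0 else cv2.resize(np.vstack([a,b]),(434,600))[:,:,::-1])
E
```

```text
[0.46237747 0.03615086 0.14169326] [1.8802827  2.49587751 0.02858323] [0.14608493 0.35829249 0.11480381] 0.047913653842062136
```

View pics/p5.png

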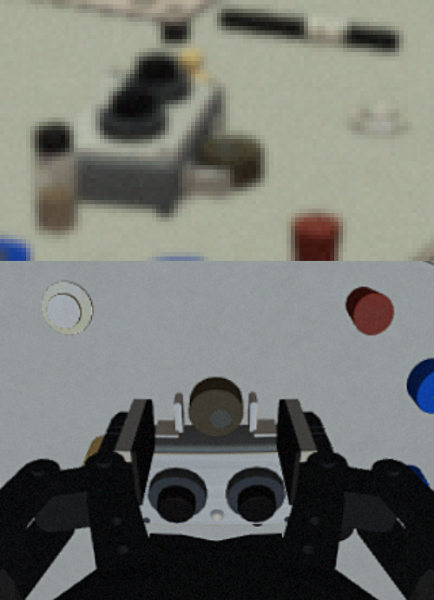

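The puck now sits between the cheeks against the front face, at composite (216,407) in the wrist view, and the buttons are at (178,498) and (256,496). I'll measure these.

```bash
python3 - <<'E'
from h import *
f=pickle.load(open('wrist.pkl','rb')); g=f['img'].max(axis=2)
def blob(x0,y0,x1,y1,th):
    m=(g[y0:y1,x0:x1]<th).astype(np.uint8); n,l,s,ce=cv2.connectedComponentsWithStats(m)
    i=1+np.argmax(s[1:,4]); print(s[i]); return ce[i]+[x0,y0]
c1=blob(264,298,317,350,60); c2=blob(322,298,377,350,60)   # caps
p=blob(297,232,342,282,110)
print(c1,c2,p)
R,L=[fray(f,*c,.062) for c in(c1,c2)]   # cap silhouettes
P=fray(f,*p,.013)
d=(L-R)[:2]; print('L',L,'R',R,'sep',np.hypot(*d),'P',P)
y=d/np.hypot(*d); x=np.array([y[1],-y[0]]); O=(L+R)[:2]/2+.004*x
print('yaw',np.degrees(np.arctan2(x[1],x[0])),'O',O,'mid',(L+R)[:2]/2,'puck in st',(P[:2]-O)@x,(P[:2]-O)@y)
E
```

```text
[   5    5   43   40 1103]
[   5    4   43   41 1081]
[   0    4   45   46 1741]
[290.17588395 322.55122393] [348.19426457 322.1239593 ] [318.86272257 260.50890293]
L [0.56315977 0.09393671 0.062     ] R [0.57884838 0.04164518 0.062     ] sep 0.05459429341790328 P [0.53278288 0.05641133 0.013     ]
yaw 16.700391995479904 O [0.57483536 0.06894041] mid [0.57100407 0.06779094] puck in st -0.04387916727002931 8.388595439493213e-05
```

```bash
python3 - <<'E'
from h import *
f=pickle.load(open('wrist.pkl','rb')); print('cam',-np.array(f['R']).T@f['t'])
for z in(.044,.048,.052):
    R,L=[fray(f,*c,z)[:2] for c in((290.18,322.55),(348.19,322.12))]
    d=L-R; y=d/np.hypot(*d); x=np.array([y[1],-y[0]]); O=(L+R)/2+.004*x
    print(z,np.hypot(*d),'mid',(L+R)/2,'nest px',fproj(f,[*(O-.06*x),.022]))
    for r in (20,): print([fproj(f,[*(O-.06*x+.02*(a*x+b*y)),.022]).round(1) for a,b in((1,0),(-1,0),(0,1),(0,-1))])
c=cv2.resize(f['img'][225:300,270:370],(800,600),interpolation=3); cv2.imwrite('pics/p6.png',c[:,:,::-1])
E
```

```text
cam [0.37736014 0.01224224 0.28164721]
0.044 0.05905933243380915 mid [0.58686951 0.07234192] nest px [318.55716605 265.53854832]
[array([318.8, 282.1]), array([318.3, 247.8]), array([338.9, 265.3]), array([298.2, 265.6])]
0.048 0.05806526508714057 mid [0.58334311 0.07133034] nest px [318.55757358 262.36837377]
[array([318.8, 279.2]), array([318.3, 244.4]), array([339. , 262.1]), array([298.1, 262.5])]
0.052 0.057071197740472 mid [0.57981672 0.07031876] nest px [318.55799052 259.15813421]
[array([318.8, 276.2]), array([318.3, 241. ]), array([339.1, 258.9]), array([298. , 259.3])]
```

View pics/p6.png

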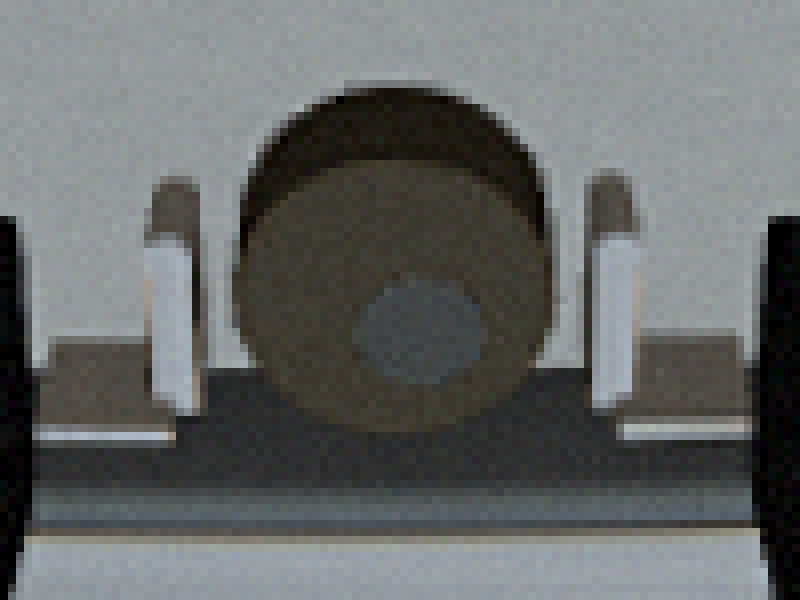

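The puck's top face spans v=245 to 279 px. The prediction for home is 244.4 to 279.2, so it is home and centred (sideways offset about 0). Next I'll move over the midpoint between the buttons, (0.5835, 0.0715).

Call:
send_rows:
  motion:
    - {"dp": [0.03, 0.009, 0], "rot": [0, 0, 0], "grip": 0.048}
    - {"dp": [0.03, 0.009, 0], "rot": [0, 0, 0], "grip": 0.048}
    - {"dp": [0.03, 0.009, 0], "rot": [0, 0, 0], "grip": 0.048}
    - {"dp": [0.03, 0.009, 0], "rot": [0, 0, 0], "grip": 0.048}
    - {"dp": [0, 0, 0], "rot": [0, 0, 0], "grip": 0.048}

```text
clock: 8.7
tcp_pos: [0.5807, 0.0733, 0.1311]
orientation: [1.884, 2.507, 0.005]
contact_force: [-0.6, -0.3, -0.5]
grip_width: 0.0481
```

```bash
python3 - <<'E'
from bench import get_obs
from scipy.spatial.transform import Rotation as Q
import numpy as np
o=get_obs(); a=np.radians(53.35)
print(o['tcp_pos'],(Q.from_rotvec([np.pi*np.cos(a),np.pi*np.sin(a),0])*Q.from_rotvec(o['orientation']).inv()).as_rotvec(),o['contact_force'])
E
```

```text
[0.58072477 0.07332293 0.13110741] [0.00077874 0.00609891 0.00982966] [-0.63624819 -0.25412581 -0.50506886]
```

Call:
send_rows:
  motion:
    - {"dp": [0.003, -0.002, -0.02], "rot": [0.001, 0.006, 0.01], "grip": 0.048}
    - {"dp": [0, 0, -0.02], "rot": [0, 0, 0], "grip": 0.048}
    - {"dp": [0, 0, -0.01], "rot": [0, 0, 0], "grip": 0.048}
    - {"dp": [0, 0, 0], "rot": [0, 0, 0], "grip": 0.048}

```text
clock: 9.2
tcp_pos: [0.5789, 0.0698, 0.0748]
orientation: [-1.871, -2.515, 0.013]
contact_force: [-0.2, -0.6, 0.1]
grip_width: 0.0477
```

```bash
python3 - <<'E'
from bench import get_obs, imaging
from h import *
o=get_obs(); print(o['tcp_pos'],o['orientation'],o['contact_force'])
s=imaging.grab_frame('side'); f=imaging.grab_frame('wrist')
a=cv2.resize(s['img'][180:245,260:350],(480,347),interpolation=3); b=cv2.resize(f['img'][200:400,180:460],(480,343))
cv2.imwrite('pics/p7.png',cv2.resize(np.vstack([a,b]),(415,597))[:,:,::-1])
E
```

```text
[0.578865   0.06977967 0.0747856 ] [-1.87133916 -2.51524099  0.01291042] [-0.15250418 -0.60636194  0.08494167]
```

View pics/p7.png

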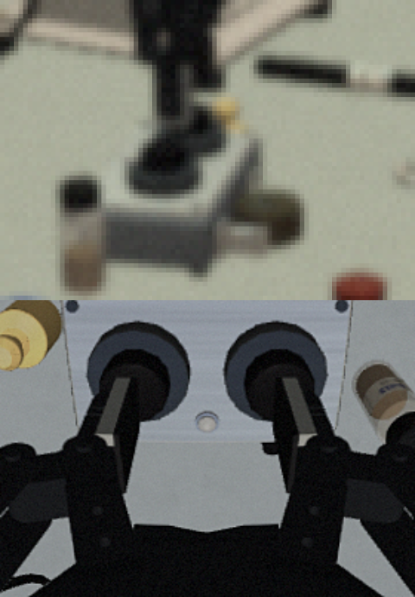

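The fingertips are over both caps, symmetric, at composite (120,380) and (290,380). I'll correct a few mm and press in small steps.

Call:
send_rows:
  motion:
    - {"dp": [0.0045, 0.0015, 0], "rot": [0, 0, 0], "grip": 0.045}
    - {"dp": [0, 0, -0.002], "rot": [0, -0.006, 0], "grip": 0.045}
    - {"dp": [0, 0, -0.002], "rot": [0, 0, 0], "grip": 0.045}

```text
clock: 9.68
tcp_pos: [0.586, 0.0719, 0.0736]
orientation: [1.874, 2.519, 0.0]
contact_force: [1.0, -0.5, 0.6]
grip_width: 0.0452
```

Call:
send_rows:
  motion:
    - {"dp": [0, 0, -0.002], "rot": [0, 0, 0], "grip": 0.045}
    - {"dp": [0, 0, -0.002], "rot": [0, 0, 0], "grip": 0.045}

```text
clock: 9.93
tcp_pos: [0.586, 0.072, 0.0696]
orientation: [1.874, 2.519, 0.001]
contact_force: [0.6, 0.4, -0.6]
grip_width: 0.0452
```

Call:
send_rows:
  motion:
    - {"dp": [0, 0, -0.002], "rot": [0, 0, 0], "grip": 0.045}
    - {"dp": [0, 0, -0.002], "rot": [0, 0, 0], "grip": 0.045}

```text
clock: 10.18
tcp_pos: [0.5859, 0.0719, 0.0652]
orientation: [1.874, 2.519, 0.0]
contact_force: [0.1, -0.4, 0.8]
grip_width: 0.0451
```

Call:
send_rows:
  motion:
    - {"dp": [-0.001, 0, -0.003], "rot": [0, 0, 0], "grip": 0.045}
    - {"dp": [0, 0, -0.003], "rot": [0, 0, 0], "grip": 0.045}

```text
clock: 10.42
tcp_pos: [0.5853, 0.0719, 0.0593]
orientation: [1.874, 2.518, 0.002]
contact_force: [-2.2, -0.8, 6.1]
grip_width: 0.0451
```

Call:
send_rows:
  motion:
    - {"dp": [0, 0, -0.003], "rot": [0, 0, 0], "grip": 0.045}

```text
clock: 10.55
tcp_pos: [0.5854, 0.0719, 0.0566]
orientation: [1.874, 2.518, 0.002]
contact_force: [-2.1, -1.1, 6.9]
grip_width: 0.0448
```

Call:
send_rows:
  motion:
    - {"dp": [0, 0, -0.003], "rot": [0, 0, 0], "grip": 0.045}

```text
clock: 10.68
tcp_pos: [0.5854, 0.072, 0.054]
orientation: [1.874, 2.518, 0.002]
contact_force: [-2.5, -0.3, 9.0]
grip_width: 0.0448
```

Call:
send_rows:
  motion:
    - {"dp": [0, 0, -0.002], "rot": [0, 0, 0], "grip": 0.045}

```text
clock: 10.8
tcp_pos: [0.5854, 0.072, 0.0536]
orientation: [1.875, 2.519, 0.003]
contact_force: [-8.7, -0.9, 29.2]
grip_width: 0.0449
```

Call:
send_rows:
  motion:
    - {"dp": [0, 0, -0.0005], "rot": [0, 0, 0], "grip": 0.045}
    - {"dp": [0, 0, 0], "rot": [0, 0, 0], "grip": 0.045}
    - {"dp": [0, 0, 0], "rot": [0, 0, 0], "grip": 0.045}
    - {"dp": [0, 0, 0], "rot": [0, 0, 0], "grip": 0.045}

```text
clock: 11.3
tcp_pos: [0.5854, 0.0719, 0.0562]
orientation: [1.876, 2.52, 0.005]
contact_force: [-1.5, -0.5, 8.0]
grip_width: 0.0449
```

```bash
python3 - <<'E'
from bench import get_obs, imaging
from h import *
o=get_obs(); print(o['clock'],o['tcp_pos'],o['contact_force'],o['moment'])
s=imaging.grab_frame('side'); f=imaging.grab_frame('wrist')
a=cv2.resize(s['img'][180:245,260:350],(480,347),interpolation=3); b=cv2.resize(f['img'][200:400,180:460],(480,343))
cv2.imwrite('pics/p8.png',cv2.resize(np.vstack([a,b]),(415,597))[:,:,::-1])
E
```

```text
11.3 [0.58537113 0.07192398 0.05621167] [-1.47837028 -0.45797823  7.96082449] [-0.02293374  0.5618415   0.02868448]
```

View pics/p8.png

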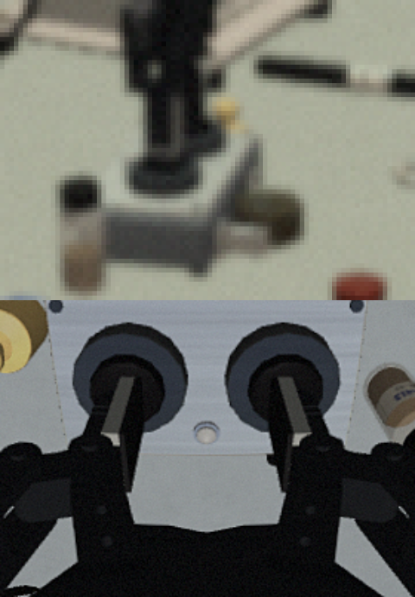

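Both fingertips sit on the caps, and force and height agree at about 6.4 mm of travel. Zero rows drift up a little, so I'll hold with a small downward bias.

Call:
send_rows:
  motion:
    - {"dp": [0, 0, -0.0015], "rot": [0, 0, 0], "grip": 0.045}
    - {"dp": [0, 0, -0.0004], "rot": [0, 0, 0], "grip": 0.045}
    - {"dp": [0, 0, -0.0004], "rot": [0, 0, 0], "grip": 0.045}
    - {"dp": [0, 0, -0.0004], "rot": [0, 0, 0], "grip": 0.045}

```text
clock: 11.9
tcp_pos: [0.5854, 0.072, 0.0558]
orientation: [-1.876, -2.52, -0.006]
contact_force: [-1.7, -0.1, 6.8]
grip_width: 0.0449
```

Call:
send_rows:
  motion:
    - {"dp": [0, 0, -0.0003], "rot": [0, 0, 0], "grip": 0.045}
    - {"dp": [0, 0, -0.0003], "rot": [0, 0, 0], "grip": 0.045}
    - {"dp": [0, 0, -0.0003], "rot": [0, 0, 0], "grip": 0.045}
    - {"dp": [0, 0, -0.0003], "rot": [0, 0, 0], "grip": 0.045}

```text
clock: 12.4
tcp_pos: [0.5853, 0.072, 0.0568]
orientation: [-1.875, -2.519, -0.008]
contact_force: [-2.2, 0.3, 6.6]
grip_width: 0.0454
```

Call:
send_rows:
  motion:
    - {"dp": [0, 0, -0.002], "rot": [0, 0, 0], "grip": 0.045}
    - {"dp": [0, 0, -0.0013], "rot": [0, 0, 0], "grip": 0.045}
    - {"dp": [0, 0, -0.0006], "rot": [0, 0, 0], "grip": 0.045}

```text
clock: 12.78
tcp_pos: [0.5853, 0.072, 0.0547]
orientation: [-1.875, -2.518, -0.009]
contact_force: [-2.4, 0.1, 9.9]
grip_width: 0.045
```

Call:
send_rows:
  motion:
    - {"dp": [0, 0, -0.0007], "rot": [0, 0, 0], "grip": 0.045}
    - {"dp": [0, 0, -0.0007], "rot": [0, 0, 0], "grip": 0.045}
    - {"dp": [0, 0, -0.0007], "rot": [0, 0, 0], "grip": 0.045}
    - {"dp": [0, 0, -0.0007], "rot": [0, 0, 0], "grip": 0.045}
    - {"dp": [0, 0, -0.0007], "rot": [0, 0, 0], "grip": 0.045}
    - {"dp": [0, 0, -0.0007], "rot": [0, 0, 0], "grip": 0.045}

```text
clock: 13.52
tcp_pos: [0.5854, 0.072, 0.0545]
orientation: [-1.874, -2.517, -0.012]
contact_force: [-2.5, 0.6, 9.5]
grip_width: 0.0451
```

Call:
send_rows:
  motion:
    - {"dp": [0, 0, -0.0007], "rot": [0, 0, 0], "grip": 0.045}
    - {"dp": [0, 0, -0.0007], "rot": [0, 0, 0], "grip": 0.045}
    - {"dp": [0, 0, -0.0007], "rot": [0, 0, 0], "grip": 0.045}
    - {"dp": [0, 0, -0.0007], "rot": [0, 0, 0], "grip": 0.045}
    - {"dp": [0, 0, -0.0007], "rot": [0, 0, 0], "grip": 0.045}
    - {"dp": [0, 0, -0.0007], "rot": [0, 0, 0], "grip": 0.045}
    - {"dp": [0, 0, -0.0007], "rot": [0, 0, 0], "grip": 0.045}
    - {"dp": [0, 0, -0.0007], "rot": [0, 0, 0], "grip": 0.045}
    - {"dp": [0, 0, -0.0007], "rot": [0, 0, 0], "grip": 0.045}
    - {"dp": [0, 0, -0.0007], "rot": [0, 0, 0], "grip": 0.045}
    - {"dp": [0, 0, -0.0007], "rot": [0, 0, 0], "grip": 0.045}
    - {"dp": [0, 0, -0.0007], "rot": [0, 0, 0], "grip": 0.045}
    - {"dp": [0, 0, -0.0007], "rot": [0, 0, 0], "grip": 0.045}
    - {"dp": [0, 0, -0.0007], "rot": [0, 0, 0], "grip": 0.045}

```text
clock: 15.28
tcp_pos: [0.5854, 0.0719, 0.0543]
orientation: [-1.872, -2.514, -0.018]
contact_force: [-2.9, 0.3, 8.9]
grip_width: 0.045
```

Call:
send_rows:
  motion:
    - {"dp": [0, 0, -0.0007], "rot": [0, 0, 0], "grip": 0.045}
    - {"dp": [0, 0, -0.0007], "rot": [0, 0, 0], "grip": 0.045}
    - {"dp": [0, 0, -0.0007], "rot": [0, 0, 0], "grip": 0.045}
    - {"dp": [0, 0, -0.0007], "rot": [0, 0, 0], "grip": 0.045}
    - {"dp": [0, 0, -0.0007], "rot": [0, 0, 0], "grip": 0.045}
    - {"dp": [0, 0, -0.0007], "rot": [0, 0, 0], "grip": 0.045}
    - {"dp": [0, 0, -0.0007], "rot": [0, 0, 0], "grip": 0.045}
    - {"dp": [0, 0, -0.0007], "rot": [0, 0, 0], "grip": 0.045}
    - {"dp": [0, 0, -0.0007], "rot": [0, 0, 0], "grip": 0.045}
    - {"dp": [0, 0, -0.0007], "rot": [0, 0, 0], "grip": 0.045}
    - {"dp": [0, 0, -0.0007], "rot": [0, 0, 0], "grip": 0.045}
    - {"dp": [0, 0, -0.0007], "rot": [0, 0, 0], "grip": 0.045}
    - {"dp": [0, 0, -0.0007], "rot": [0, 0, 0], "grip": 0.045}
    - {"dp": [0, 0, -0.0007], "rot": [0, 0, 0], "grip": 0.045}
    - {"dp": [0, 0, -0.0007], "rot": [0, 0, 0], "grip": 0.045}
    - {"dp": [0, 0, -0.0007], "rot": [0, 0, 0], "grip": 0.045}

```text
clock: 17.27
tcp_pos: [0.5854, 0.072, 0.0544]
orientation: [-1.869, -2.511, -0.025]
contact_force: [-2.9, -0.2, 10.0]
grip_width: 0.0449
```

```bash
python3 - <<'E'
from bench import get_obs
from scipy.spatial.transform import Rotation as Q
o=get_obs(); M=Q.from_rotvec(o['orientation']).as_matrix(); print(M[:,0],'tip height diff mm',58*M[2,0],o['moment'],o['contact_force'])
E
```

```text
[-0.28668008  0.95784811  0.01848058] tip height diff mm 1.0718734311902458 [-0.07895452  0.70972276  0.07096459] [-2.90538938 -0.18847613  9.95555877]
```

At the end of the hold the tips differ by about 1 mm in height and the total force is 10 N, so both buttons are down about 7.5–8.5 mm. They have been held for over 4.4 s. Now I'll release straight up.

Call:
send_rows:
  motion:
    - {"dp": [0, 0, 0.02], "rot": [0, 0, 0], "grip": 0.045}
    - {"dp": [0, 0, 0.03], "rot": [0, 0, 0], "grip": 0.045}
    - {"dp": [0, 0, 0.04], "rot": [0, 0, 0], "grip": 0.045}
    - {"dp": [-0.03, -0.01, 0.03], "rot": [0, 0, 0], "grip": 0.045}
    - {"dp": [-0.04, -0.012, 0], "rot": [0, 0, 0], "grip": 0.045}
    - {"dp": [-0.04, -0.012, 0], "rot": [0, 0, 0], "grip": 0.045}
    - {"dp": [0, 0, 0], "rot": [0, 0, 0], "grip": 0.045}
    - {"dp": [0, 0, 0], "rot": [0, 0, 0], "grip": 0.045}

```text
clock: 18.27
tcp_pos: [0.4724, 0.0375, 0.1768]
orientation: [-1.869, -2.511, -0.026]
contact_force: [0.6, 1.1, 0.3]
grip_width: 0.045
```

```bash
python3 - <<'E'
from bench import get_obs, imaging
from h import *
o=get_obs(); print(o['clock'],o['tcp_pos'],o['contact_force'])
s=imaging.grab_frame('side'); f=imaging.grab_frame('wrist')
a=cv2.resize(s['img'][190:250,265:365],(500,300),interpolation=3); b=cv2.resize(f['img'][150:400,160:480],(500,390))
cv2.imwrite('pics/p9.png',cv2.resize(np.vstack([a,b]),(434,600))[:,:,::-1])
E
```

```text
18.275 [0.4724119  0.03748683 0.17677794] [0.57198341 1.10464761 0.30447952]
```

View pics/p9.png

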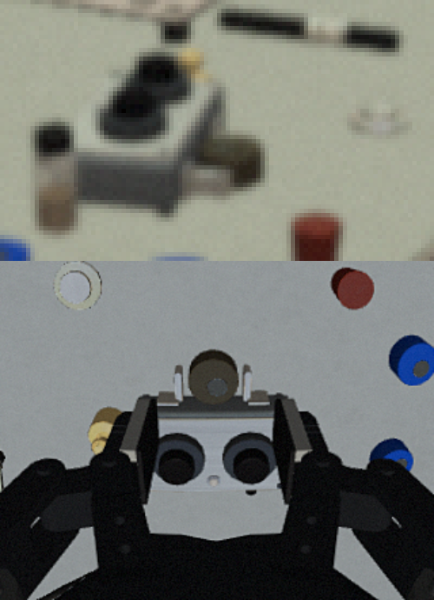

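The puck is still home at composite (213,377). Both caps are up at (178,460) and (248,458), and the bystanders are unmoved in both views. Handing in.

```bash
python3 -c "
from bench import hand_in; print(hand_in())"
```

```text
the job is handed in; nothing more can be done
None
```

I pushed the puck into the nest, pressed both buttons together, let them spring up and handed the job in at about 18 s on the robot's clock. No verdict was reported.

- **Puck:** I pushed it flat along the bench with two fingertips behind it. It stopped at the back stop at about 8 N horizontally. The wrist picture then put its top face within about 1 px of where home should be, with no visible sideways offset. It looked unchanged in the last picture.
- **Buttons:** One fingertip was on each. I held them at about 7.5–8.5 mm of travel, estimated from the fingertip height and a steady 9–10 N total, from about 12.8 s to 17.3 s.
- **Release:** In the last pictures both caps are up and nothing touches the robot. The bystanders in view look unmoved; the tape and notepad were outside those crops, and the arm never went near them.

Three things did not go cleanly:
- **Reach limit:** The arm hit its inner reach limit behind the puck, so I tilted the tool about 6° for the push.
- **First bottoming:** The first press to the stop peaked at about 29 N total on the fingertips.
- **Drift in the hold:** The hold first drifted up to about 5.8 mm before I corrected it. By my estimate neither button went above the 5 mm point.

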